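Back off the bench press by one turn

TASK

Ease the little screw press off the wood block glued up in it: with the fingertips, push the upright handle of its hand wheel round counter-clockwise (seen from above) through exactly one full turn, so that the handle is back where it began, and do not wind it further. Only push the handle, gently, without gripping it, and leave the wood block in the press and the things standing in front of it where they are.

Things in the scene. Friction and masses are not known exactly. Their poses are not given: they have to be found in the camera images.
- wheel (a joint): angle of the hand wheel, rad: 0 at the start wherever the handle then stands, growing counter-clockwise seen from above; one full turn is 6.283. Stops at -0.9 and 8.5. It stays where it is left: pushing it takes about 3 to 4 N at the handle, at any angle. One turn raises the pressure plate under the wheel by 8 mm; the wheel itself stays at its height
- wheel_center (a point): point on the vertical axis of the dark steel hand wheel on top of the press, level with the top of the rim, 142 mm above the bench. The wheel is 144 mm across (rim centre line radius 65 mm, rim bar 14 mm thick), with three spokes; the hub stands 6 mm above the top of the rim, and the steel screw in its middle (17 mm thick) 32 mm above it at the start, 40 mm at the end
- handle: the upright black handle on the rim of the wheel, 65 mm from the wheel's axis: a round grip 42 mm high and 22 to 25 mm in diameter that spins freely on its pin. Origin on its axis, 23 mm above the top of the rim (165 mm above the bench), 20 mm above its lower end and 22 mm below its top (top 45 mm above the rim); z up. At the start it may stand on any side of the wheel. Fingers pushing it must stay above the rim and its 2 mm boss
- press: the grey bench screw press, fixed to the bench: base 110 x 200 x 18 mm, two round columns at 80 mm either side of the middle along its y axis, a bridge 46 x 196 mm with its top at 117 mm, nuts on the columns to 125 mm. Origin under the middle of the base, below the wheel's axis; z up
- offcut_low: lower half of the wood block in the press: hardwood offcut 42 x 70 x 20 mm, loose, lying on the press base under the plate; origin at the centre of its underside
- offcut_top: upper half of the wood block: hardwood offcut 42 x 70 x 20 mm, loose, lying on the lower one, with the plate just above it; origin at the centre of its underside
- soap_box: loose whitish cardboard box 55 x 85 x 30 mm in front of the press; origin at the centre of its underside
- screw_jar: loose clear jar with a red lid, 68 mm across, 95 mm high, in front of the press; origin at the centre of its underside
- sanding_block: loose brown sanding block 64 x 112 x 28 mm in front of the press; origin at the centre of its underside

How it is judged:
By the outcome, as a careful person would: the job done as asked, in the order asked, and still so for the second after the job is handed in, with the robot touching nothing.
It also fails if it takes over 48 s, if anything falls off the work surface, if the arm or the gripper's body presses on something with over 40 N, if the wrist force passes 120 N, or if a joint passes its speed limit or range.

ROBOT

A 6-joint arm with a two-finger parallel gripper is mounted at the origin on the work surface; the furniture and walls round the work are solid. World frame = base frame: x ahead of the robot, y to its left, z up, the work surface at z = 0. Lengths are in m, angles in rad, forces in N, time in s.
With the tool pointing down it reaches from about 0.35 to 0.725 m from the base axis. Payload 4.3 kg.
Tool frame: the origin (TCP) lies at the very end of the fingers, on their centre line; the grasp point (between the pads) lies 19 mm behind it; z points along the fingers, y is the direction in which the jaws open and shut (so a half turn about z gives the same grasp; the last joint's range is limited). The gripper opens to 85 mm and grips with 20 to 120 N. Pads are 22 mm wide; open, the fingers measure 114 mm over their backs; the gripper's body (76 mm by 85 mm) begins 54 mm behind the grasp point. The pads swing forward as they close: fully open they stand 13 mm farther back than shut.
Start: joints at [0.993, 0.377, 0.081, 1.274, 0, 1.46], TCP at [0.259, 0.513, 0.231] pointing down, gripper open.
Joint ranges: [-2.72, 2.72], [-0.84, 1.66], [-1.02, 1.22], [-1.77, 2.12], [-1.37, 1.28], [-3.14, 3.14]. Speed limits (rad/s): [2.57, 2.57, 3.14, 3.14, 3.14, 3.14].

INTERFACE

Orientations are given as a unit quaternion [w, x, y, z].
In Python, from plant import sensors, cams, workorder gives the robot as it stands.
- The arm moves only by the shell command python3 -m handwheel 'ROWS' [FORCE]. ROWS is JSON, a list of rows, each a list of 3 entries, a list of its own where there are three numbers: the turn, a rotation vector about the tool's x, y, z in degrees, then the shift along the tool's x, y, z in m, then the gripper command: -1 is shut, 1 is fully open, values between are in proportion. In form: [[[rx, ry, rz], [dx, dy, dz], grip], ...]. A call has 1 to 5 rows; each row is the pose to reach, as a shift and turn from the pose commanded when the call began, along the tool's axes at that moment; what a row does not reach only later rows make up. A row lasts 1/8 s, in which the tool goes at most 62.5 mm and 10.7 degrees, less where a joint would pass 70% of its speed; a pose out of reach is approached as far as the arm can. A call with a gripper value outside its range is refused whole. The fingers move at their own pace and stop on an object; FORCE is the grip in N (left out, the last holds). Time passes only in rows, so rows that repeat a pose let the fingers close. It gives the time, the measured TCP pose, the force and the opening at its end, in the units of the state.
- sensors.sense(): the state, without advancing time (a new reading comes with each control period).
- cams.grab_frame(name): name is "scene" or "top" or "wrist"; returns a dict with "color" (420x560x3 uint8, red, green, blue), "camera_matrix" (3x3 intrinsics, pixels), "dist_coeffs" ([k1, k2, p1, p2, k3] as OpenCV has them; the pictures are not rectified), "position" and "rotation" of the camera in the world. Camera axes: x right, y down, z forward; pixel columns grow to the right and rows downward; lengths in m; the calibration is good to about 2 mm. A picture is of the moment at which its call begins. There is no depth.
- workorder.finish_job(): hands the job in, once; it reports no verdict.
The state is a dict: "t": time; "q": joint angles; "joint_velocities": joint speeds; "tau": joint torques, N m; "eef_pos": TCP position; "eef_rot": TCP orientation; "ft_force": force on the tool from outside, world axes, zero at the start; "wrist_torque": the same for the moment, N m; "finger_gap": finger opening in m.
Only numpy, scipy, OpenCV 4.12 (cv2) and the standard library are available. Lean on these libraries where they do the work, as an engineer would, in place of code of your own. Each camera call takes 0.05 s, during which the arm holds its last target. There are 200 camera calls.

## Working session

There is one attempt and no reset: what is moved stays moved. The work goes in short steps, Python scripts to look and compute and a shell command to move; the robot and the scene stay as the last step left them, time stands still between calls to the robot, and variables do not carry over. Pictures are saved under pics/ and viewed, about 8 in all and at most 12, crops included, and the job is handed in when it is done.

```bash
mkdir -p pics; ls; cat > h.py <<'E'
import numpy as np, cv2
from plant import sensors, cams
def save(n,f,crop=None,s=1):
    im=cams.grab_frame(n) if isinstance(n,str) else n
    c=im["color"][:,:,::-1]
    if crop: x0,y0,x1,y1=crop; c=c[y0:y1,x0:x1]
    cv2.imwrite(f"pics/{f}.png",cv2.resize(c,None,fx=s,fy=s,interpolation=cv2.INTER_CUBIC))
    return im
def ray(im,uv):
    p=cv2.undistortPoints(np.array([[uv]],float),np.array(im["camera_matrix"]),np.array(im["dist_coeffs"]))[0,0]
    d=np.array(im["rotation"])@np.array([*p,1.]); return np.array(im["position"]),d/np.linalg.norm(d)
def atz(im,uv,z):
    o,d=ray(im,uv); return o+d*(z-o[2])/d[2]
def tri(L):
    A=np.zeros((3,3));b=np.zeros(3)
    for im,uv in L:
        o,d=ray(im,uv);P=np.eye(3)-np.outer(d,d);A+=P;b+=P@o
    x=np.linalg.solve(A,b)
    return x,[np.linalg.norm(np.cross(x-ray(i,u)[0],ray(i,u)[1])) for i,u in L]
E
python3 - <<'E'
from h import *
import pickle
d={}
for n in ["scene","top","wrist"]:
    d[n]=cams.grab_frame(n); print(n,np.round(d[n]["position"],3),np.round(np.array(d[n]["rotation"]),2).tolist(),d[n]["camera_matrix"])
pickle.dump(d,open("d.pkl","wb"))
save(d["scene"],"s0",None,1.4);save(d["top"],"t0",None,1.4)
s=sensors.sense();print({k:np.round(v,4).tolist() for k,v in s.items()})
E
```

```text
pics
scene [ 0.112 -0.68   0.457] [-0.53, 0.81, -0.21, 0.13] [[453.50608251   0.         272.4880441 ]
 [  0.         453.50608251 208.71150305]
 [  0.           0.           1.        ]]
top [ 0.326 -0.008  0.976] [0.07, -0.7, 0.71, -0.08] [[435.02584605   0.         276.16058953]
 [  0.         435.02584605 207.8532054 ]
 [  0.           0.           1.        ]]
wrist [0.193 0.546 0.372] [0.12, 0.84, 0.52, 0.08] [[320.09786313   0.         277.42712948]
 [  0.         320.09786313 208.95862526]
 [  0.           0.           1.        ]]
{'t': 0.15, 'q': [0.9927, 0.3779, 0.0799, 1.2744, 0.0, 1.4606], 'joint_velocities': [0.0012, -0.0037, 0.0035, -0.0012, -0.0001, 0.0007], 'tau': [0.0016, -46.4035, 27.0171, 0.0138, -0.0, -0.0], 'eef_pos': [0.259, 0.5128, 0.2305], 'eef_rot': [-0.0003, 0.2318, 0.9728, -0.0008], 'ft_force': [0.3971, 0.4216, -0.0741], 'wrist_torque': [-0.024, -0.0232, 0.0368], 'finger_gap': 0.0856}
```

View pics/s0.png

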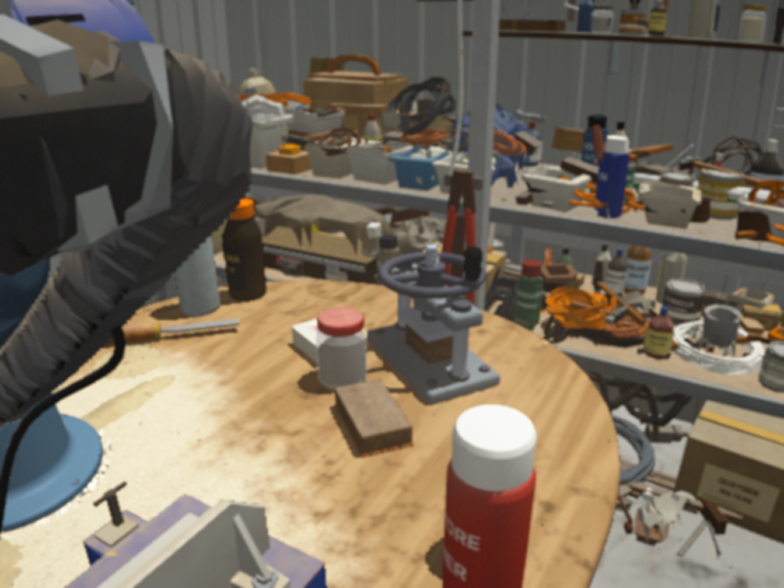

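View pics/t0.png

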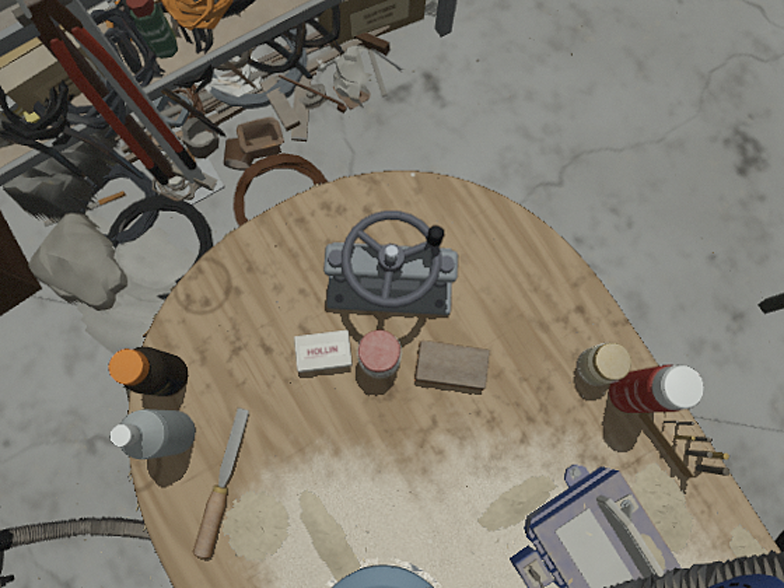

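The scene shot shows the press with the wheel at about (432,275) and the handle at (472,265). The top shot shows the wheel centred near (392,258) and the handle at (436,236), both in 1.4x pixels. I'll enlarge both.

```bash
python3 - <<'E'
from h import *
import pickle
d=pickle.load(open("d.pkl","rb"))
a=cv2.resize(d["top"]["color"][140:240,225:335,::-1],None,fx=5,fy=5,interpolation=cv2.INTER_CUBIC)
b=cv2.resize(d["scene"]["color"][165:245,260:360,::-1],None,fx=5,fy=5,interpolation=cv2.INTER_CUBIC)
cv2.imwrite("pics/t1.png",a);cv2.imwrite("pics/s1.png",b)
E
```

```text
(no output)
```

View pics/t1.png

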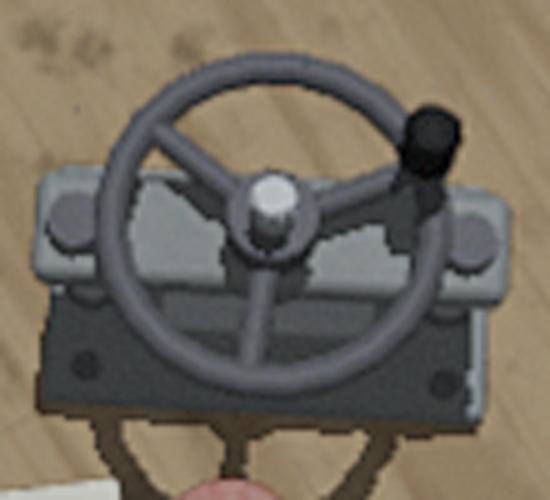

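View pics/s1.png

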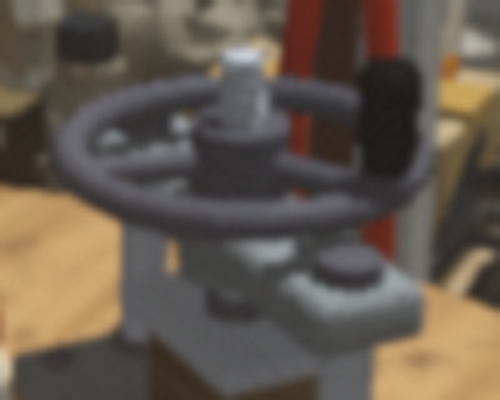

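The top crop shows the screw top at (275,190), the handle top at (436,128), and the rim spanning x 97–455 and y 52–393. The scene crop shows the screw top at (243,55), the handle top at (390,66), and its bottom at (388,172).

```bash
python3 - <<'E'
from h import *
import pickle
d=pickle.load(open("d.pkl","rb"))
T=lambda x,y:(d["top"],((x+.5)/5-.5+225,(y+.5)/5-.5+140))
S=lambda x,y:(d["scene"],((x+.5)/5-.5+260,(y+.5)/5-.5+165))
for n,t,s in [("screw",(275,190),(243,56)),("handle",(436,128),(390,66))]:
    x,r=tri([T(*t),S(*s)]);print(n,np.round(x,4),np.round(r,4))
print("screw@.174",atz(*T(275,190),.174),atz(*S(243,56),.174)); print("handle@.187",atz(*T(436,128),.187),atz(*S(390,66),.187))
for z in(.135,.142):
  P=[atz(*T(*p),z) for p in[(97,222),(455,222),(276,52),(270,393)]]; print(np.round(P,4), (P[0]+P[1])/2,(P[2]+P[3])/2)
# columns nuts top .125
print(atz(*T(75,220),.125),atz(*T(470,242),.125))
E
```

```text
Traceback (most recent call last):
  File "h.py", line 17, in tri
    o,d=ray(im,uv);P=np.eye(3)-np.outer(d,d);A+=P;b+=P@o
        ~~~^^^^^^^
  File "h.py", line 11, in ray
    d=np.array(im["rotation"])@np.array([*p,1.]); return np.array(im["position"]),d/np.linalg.norm(d)
      ~~~~~~~~~~~~~~~~~~~~~~~~^~~~~~~~~~~~~~~~~~
ValueError: matmul: Input operand 1 has a mismatch in its core dimension 0, with gufunc signature (n?,k),(k,m?)->(n?,m?) (size 3 is different from 4)
```

```bash
sed -i 's/np.array(im\["rotation"\])@/R(im["rotation"])@/; s/^def ray/def R(q):\n    from scipy.spatial.transform import Rotation as Q\n    return Q.from_quat(np.array(q)[[1,2,3,0]]).as_matrix()\ndef ray/' h.py; python3 - <<'E'
from h import *
import pickle
d=pickle.load(open("d.pkl","rb"))
T=lambda x,y:(d["top"],((x+.5)/5-.5+225,(y+.5)/5-.5+140))
S=lambda x,y:(d["scene"],((x+.5)/5-.5+260,(y+.5)/5-.5+165))
for n,t,s in [("screw",(275,190),(243,56)),("handle",(436,128),(390,66))]:
    x,r=tri([T(*t),S(*s)]);print(n,np.round(x,4),np.round(r,4))
print("screw@.174",atz(*T(275,190),.174),atz(*S(243,56),.174)); print("handle@.187",atz(*T(436,128),.187),atz(*S(390,66),.187))
for z in(.135,.142):
  P=[atz(*T(*p),z) for p in[(97,222),(455,222),(276,52),(270,393)]]; print(np.round(P,4), (P[0]+P[1])/2,(P[2]+P[3])/2)
print(atz(*T(75,220),.125),atz(*T(470,242),.125))
s=sensors.sense();print(R(s["eef_rot"]).round(3))
print("wrist cam in tool", R(s["eef_rot"]).T@(np.array(d["wrist"]["position"])-s["eef_pos"]), (R(s["eef_rot"]).T@R(d["wrist"]["rotation"])).round(2).tolist())
E
```

```text
screw [ 0.5525 -0.023   0.1735] [0.0016 0.0016]
handle [ 0.5727 -0.0846  0.1852] [0.0012 0.0012]
screw@.174 [ 0.55381918 -0.02372189  0.174     ] [ 0.5498102  -0.02423323  0.174     ]
handle@.187 [ 0.57326488 -0.08508035  0.187     ] [ 0.56803982 -0.08882128  0.187     ]
[[ 0.5532  0.047   0.135 ]
 [ 0.5502 -0.0962  0.135 ]
 [ 0.6232 -0.0263  0.135 ]
 [ 0.4822 -0.0205  0.135 ]] [ 0.55166387 -0.02460244  0.135     ] [ 0.55271119 -0.02341026  0.135     ]
[[ 0.5513  0.0465  0.142 ]
 [ 0.5483 -0.0955  0.142 ]
 [ 0.6207 -0.0261  0.142 ]
 [ 0.4809 -0.0204  0.142 ]] [ 0.54978149 -0.02446533  0.142     ] [ 0.55082008 -0.02328308  0.142     ]
[0.55690187 0.05653613 0.125     ] [ 0.54435539 -0.10295633  0.125     ]
[[-0.893  0.451 -0.001]
 [ 0.451  0.893 -0.001]
 [ 0.    -0.002 -1.   ]]
wrist cam in tool [ 7.39551796e-02  1.31452521e-04 -1.41584877e-01] [[0.0, -0.96, -0.29], [1.0, 0.0, -0.0], [0.0, -0.29, 0.96]]
```

Both views agree with the given heights and radius: axis ≈ (0.5515, -0.0235), handle angle ≈ -71.6°, radius 65 mm. My plan is to shut the fingers, align the tool axes with the world, and push along a circle from behind the handle with the tips just above the rim. First I raise and turn.

```bash
python3 -m handwheel '[[[0,0,-9],[0,0,-0.05],-1],[[0,0,-18],[0,0,-0.1],-1],[[0,0,-26.8],[0,0,-0.15],-1],[[0,0,-26.8],[0,0,-0.15],-1],[[0,0,-26.8],[0,0,-0.15],-1]]' 20; python3 - <<'E'
from h import *
s=sensors.sense();print(R(s["eef_rot"]).round(3),s["eef_pos"],s["q"])
print("shift",R(s["eef_rot"]).T@(np.array([.533,-.105,.36])-s["eef_pos"]))
E
```

```text
t: 0.78
eef_pos: [0.2594, 0.5134, 0.3806]
eef_rot: [-0.0, 0.0, 1.0, -0.0]
ft_force: [-0.9, -0.0, -0.2]
finger_gap: -0.0001
[[-1.     0.001 -0.   ]
 [ 0.001  1.    -0.   ]
 [ 0.    -0.    -1.   ]] [0.25936731 0.51335468 0.38061614] [ 9.92687353e-01  4.09657490e-01  5.16032831e-01  1.67759627e+00
 -4.25978280e-06  9.93404272e-01]
shift [-0.27408066 -0.61815094  0.02077495]
```

```bash
python3 -m handwheel '[[[0,0,0],[-0.023,-0.052,0],-1],[[0,0,0],[-0.046,-0.104,0],-1],[[0,0,0],[-0.07,-0.156,0],-1],[[0,0,0],[-0.093,-0.208,0],-1],[[0,0,0],[-0.116,-0.26,0],-1]]'; python3 -m handwheel '[[[0,0,0],[-0.023,-0.052,0],-1],[[0,0,0],[-0.046,-0.104,0],-1],[[0,0,0],[-0.07,-0.156,0],-1],[[0,0,0],[-0.093,-0.208,0],-1],[[0,0,0],[-0.116,-0.26,0],-1]]';  python3 -m handwheel '[[[0,0,0],[-0.02,-0.042,0],-1],[[0,0,0],[-0.037,-0.082,0.04],-1],[[0,0,0],[-0.037,-0.082,0.09],-1],[[0,0,0],[-0.037,-0.082,0.13],-1],[[0,0,0],[-0.037,-0.082,0.15],-1]]'; python3 - <<'E'
from h import *
import pickle
s=sensors.sense();print(s["eef_pos"],R(s["eef_rot"]).round(3))
w=save("wrist","w1",None,1.4); pickle.dump(w,open("w1.pkl","wb"))
E
```

```text
t: 1.4
eef_pos: [0.3747, 0.2511, 0.3792]
eef_rot: [-0.002, 0.0, 1.0, -0.001]
ft_force: [1.0, 0.1, -0.8]
finger_gap: -0.0001
t: 2.02
eef_pos: [0.4907, -0.0084, 0.3792]
eef_rot: [-0.002, 0.0, 1.0, 0.0]
ft_force: [1.0, 0.7, -0.5]
finger_gap: 0.0001
t: 2.65
eef_pos: [0.5249, -0.088, 0.2262]
eef_rot: [-0.004, 0.001, 1.0, 0.001]
ft_force: [0.2, 0.4, -0.0]
finger_gap: -0.0003
[ 0.52492064 -0.08802926  0.22622408] [[-1.     0.001 -0.008]
 [ 0.001  1.     0.002]
 [ 0.008  0.002 -1.   ]]
```

View pics/w1.png

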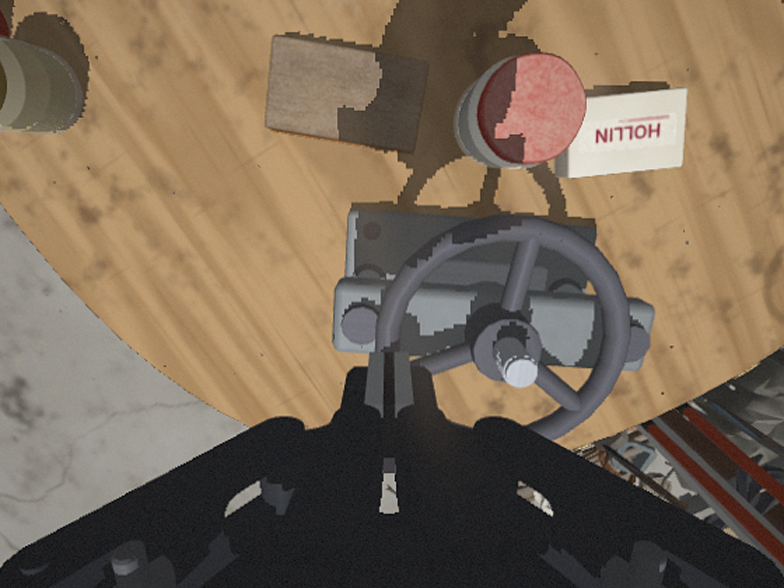

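The wrist view shows the closed fingertips at (390,355). They are narrow, about 16 mm in y, and sit just off the wheel's -y side, clear of the handle hidden behind them. The screw top is at (520,371), and the jar, box and block are undisturbed. I'll check the axis from this view and descend.

```bash
python3 -m handwheel '[[[0,0,0],[0,0,0.03],-1],[[0,0,0],[0,0,0.06],-1],[[0,0,0],[0,0,0.076],-1],[[0,0,0],[0,0,0.076],-1]]'; python3 - <<'E'
from h import *
import pickle
w=pickle.load(open("w1.pkl","rb")); d=pickle.load(open("d.pkl","rb"))
u=(520/1.4,371/1.4); print(atz(w,u,.174), tri([(w,u),(d["top"],(279.6,177.6)),(d["scene"],(308.2,175.8))]))
C=np.array([.5515,-.0235])
for f in range(-110,290,10):
    p=C+.069*np.array([np.cos(np.radians(f)),np.sin(np.radians(f))]); print(f,p.round(4),end="  ")
E
```

```text
t: 3.2
eef_pos: [0.526, -0.0881, 0.1532]
eef_rot: [-0.003, 0.0, 1.0, 0.001]
ft_force: [0.1, 0.9, -0.1]
finger_gap: 0.0002
[ 0.54833787 -0.02467923  0.174     ] (array([ 0.55127689, -0.02358264,  0.17309947]), [np.float64(0.002283516421713588), np.float64(0.0026954679497223685), np.float64(0.0009425487326412547)])
-110 [ 0.5279 -0.0883]  -100 [ 0.5395 -0.0915]  -90 [ 0.5515 -0.0925]  -80 [ 0.5635 -0.0915]  -70 [ 0.5751 -0.0883]  -60 [ 0.586  -0.0833]  -50 [ 0.5959 -0.0764]  -40 [ 0.6044 -0.0679]  -30 [ 0.6113 -0.058 ]  -20 [ 0.6163 -0.0471]  -10 [ 0.6195 -0.0355]  0 [ 0.6205 -0.0235]  10 [ 0.6195 -0.0115]  20 [6.163e-01 1.000e-04]  30 [0.6113 0.011 ]  40 [0.6044 0.0209]  50 [0.5959 0.0294]  60 [0.586  0.0363]  70 [0.5751 0.0413]  80 [0.5635 0.0445]  90 [0.5515 0.0455]  100 [0.5395 0.0445]  110 [0.5279 0.0413]  120 [0.517  0.0363]  130 [0.5071 0.0294]  140 [0.4986 0.0209]  150 [0.4917 0.011 ]  160 [4.867e-01 1.000e-04]  170 [ 0.4835 -0.0115]  180 [ 0.4825 -0.0235]  190 [ 0.4835 -0.0355]  200 [ 0.4867 -0.0471]  210 [ 0.4917 -0.058 ]  220 [ 0.4986 -0.0679]  230 [ 0.5071 -0.0764]  240 [ 0.517  -0.0833]  250 [ 0.5279 -0.0883]  260 [ 0.5395 -0.0915]  270 [ 0.5515 -0.0925]  280 [ 0.5635 -0.0915]
```

```bash
python3 - <<'E'
import numpy as np
for f0 in range(-110,250,40):
    a=np.radians([f0+8*i for i in range(6)]); x=-69*np.cos(a); y=69*np.sin(a)
    print(f0,[(round(x[i]-x[0],1),round(y[i]-y[0],1)) for i in range(1,6)])
E
```

```text
-110 [(np.float64(-9.3), np.float64(-2.7)), (np.float64(-18.8), np.float64(-4.0)), (np.float64(-28.4), np.float64(-4.0)), (np.float64(-37.9), np.float64(-2.7)), (np.float64(-47.2), np.float64(0.0))]
-70 [(np.float64(-8.8), np.float64(3.9)), (np.float64(-17.0), np.float64(9.0)), (np.float64(-24.3), np.float64(15.2)), (np.float64(-30.8), np.float64(22.4)), (np.float64(-36.2), np.float64(30.3))]
-30 [(np.float64(-4.2), np.float64(8.7)), (np.float64(-7.2), np.float64(17.8)), (np.float64(-8.9), np.float64(27.3)), (np.float64(-9.2), np.float64(36.9)), (np.float64(-8.2), np.float64(46.5))]
10 [(np.float64(2.3), np.float64(9.3)), (np.float64(5.9), np.float64(18.3)), (np.float64(10.7), np.float64(26.6)), (np.float64(16.7), np.float64(34.2)), (np.float64(23.6), np.float64(40.9))]
50 [(np.float64(7.8), np.float64(5.7)), (np.float64(16.3), np.float64(10.2)), (np.float64(25.3), np.float64(13.5)), (np.float64(34.7), np.float64(15.5)), (np.float64(44.4), np.float64(16.1))]
90 [(np.float64(9.6), np.float64(-0.7)), (np.float64(19.0), np.float64(-2.7)), (np.float64(28.1), np.float64(-6.0)), (np.float64(36.6), np.float64(-10.5)), (np.float64(44.4), np.float64(-16.1))]
130 [(np.float64(6.9), np.float64(-6.7)), (np.float64(12.9), np.float64(-14.3)), (np.float64(17.7), np.float64(-22.6)), (np.float64(21.3), np.float64(-31.5)), (np.float64(23.6), np.float64(-40.9))]
170 [(np.float64(1.0), np.float64(-9.6)), (np.float64(0.7), np.float64(-19.2)), (np.float64(-1.0), np.float64(-28.7)), (np.float64(-4.0), np.float64(-37.8)), (np.float64(-8.2), np.float64(-46.5))]
210 [(np.float64(-5.4), np.float64(-8.0)), (np.float64(-11.8), np.float64(-15.1)), (np.float64(-19.2), np.float64(-21.3)), (np.float64(-27.4), np.float64(-26.4)), (np.float64(-36.2), np.float64(-30.3))]
```

```bash
python3 -m handwheel '[[[0,0,0],[-0.0093,-0.0027,0],-1],[[0,0,0],[-0.0188,-0.004,0],-1],[[0,0,0],[-0.0284,-0.004,0],-1],[[0,0,0],[-0.0379,-0.0027,0],-1],[[0,0,0],[-0.0472,0,0],-1]]'
```

```text
t: 3.82
eef_pos: [0.5759, -0.0888, 0.1554]
eef_rot: [-0.0, 0.0, 1.0, -0.0]
ft_force: [-4.6, -1.0, 3.0]
finger_gap: -0.0
```

Contact force is about 4.6 N, as expected. Continuing for 80°, then a look.

```bash
python3 -m handwheel '[[[0,0,0],[-0.0088,0.0039,0],-1],[[0,0,0],[-0.017,0.009,0],-1],[[0,0,0],[-0.0243,0.0152,0],-1],[[0,0,0],[-0.0308,0.0224,0],-1],[[0,0,0],[-0.0362,0.0303,0],-1]]'
python3 -m handwheel '[[[0,0,0],[-0.0042,0.0087,0],-1],[[0,0,0],[-0.0072,0.0178,0],-1],[[0,0,0],[-0.0089,0.0273,0],-1],[[0,0,0],[-0.0092,0.0369,0],-1],[[0,0,0],[-0.0082,0.0465,0],-1]]'
python3 - <<'E'
from h import *
t=save("top","t2",(200,110,360,230),4)
E
```

```text
t: 4.45
eef_pos: [0.6126, -0.0581, 0.1554]
eef_rot: [0.001, 0.0, 1.0, -0.0]
ft_force: [-1.0, -3.6, 0.7]
finger_gap: -0.0001
t: 5.08
eef_pos: [0.6203, -0.0111, 0.1553]
eef_rot: [0.0, -0.0, 1.0, 0.0]
ft_force: [0.9, -2.9, 0.2]
finger_gap: 0.0001
```

View pics/t2.png

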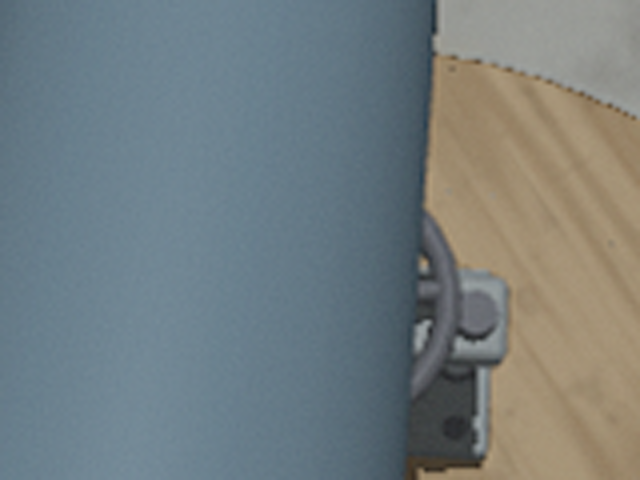

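The forearm hides the wheel from the top camera, but the handle is no longer at its start side on the right, and the forces match pushing (3–4 N, opposing tangentially). Continuing.

```bash
python3 -m handwheel '[[[0,0,0],[0.0023,0.0093,0],-1],[[0,0,0],[0.0059,0.0183,0],-1],[[0,0,0],[0.0107,0.0266,0],-1],[[0,0,0],[0.0167,0.0342,0],-1],[[0,0,0],[0.0236,0.0409,0],-1]]'
python3 -m handwheel '[[[0,0,0],[0.0078,0.0057,0],-1],[[0,0,0],[0.0163,0.0102,0],-1],[[0,0,0],[0.0253,0.0135,0],-1],[[0,0,0],[0.0347,0.0155,0],-1],[[0,0,0],[0.0444,0.0161,0],-1]]'
python3 - <<'E'
from h import *
save("scene","s2",(230,130,390,250),4)
E
```

```text
t: 5.75
eef_pos: [0.5959, 0.0298, 0.1554]
eef_rot: [0.0, -0.0, 1.0, 0.0]
ft_force: [3.9, -0.5, -0.3]
finger_gap: 0.0
t: 6.38
eef_pos: [0.5513, 0.0452, 0.1554]
eef_rot: [0.0, 0.0, 1.0, 0.0]
ft_force: [4.1, 0.4, 0.3]
finger_gap: 0.0001
```

View pics/s2.png

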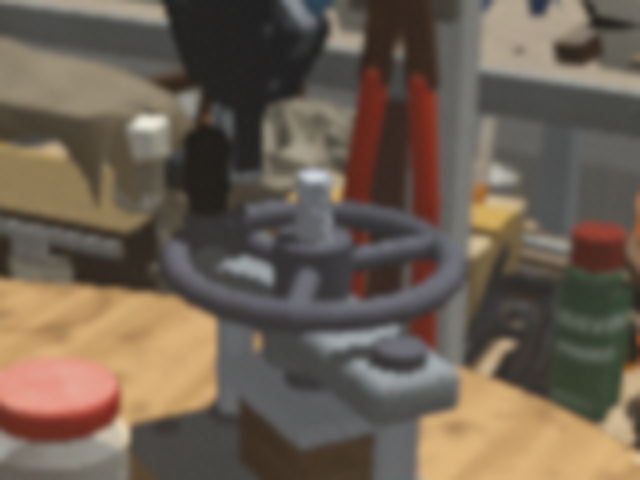

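The handle (207,165) is being pushed ahead of the fingers (245,150). The tips are above the rim and the screw has risen. Continuing to 210°.

```bash
python3 -m handwheel '[[[0,0,0],[0.0096,-0.0007,0],-1],[[0,0,0],[0.019,-0.0027,0],-1],[[0,0,0],[0.0281,-0.006,0],-1],[[0,0,0],[0.0366,-0.0105,0],-1],[[0,0,0],[0.0444,-0.0161,0],-1]]'
python3 -m handwheel '[[[0,0,0],[0.0069,-0.0067,0],-1],[[0,0,0],[0.0129,-0.0143,0],-1],[[0,0,0],[0.0177,-0.0226,0],-1],[[0,0,0],[0.0213,-0.0315,0],-1],[[0,0,0],[0.0236,-0.0409,0],-1]]'
python3 -m handwheel '[[[0,0,0],[0.001,-0.0096,0],-1],[[0,0,0],[0.0007,-0.0192,0],-1],[[0,0,0],[-0.001,-0.0287,0],-1],[[0,0,0],[-0.004,-0.0378,0],-1],[[0,0,0],[-0.0082,-0.0465,0],-1]]'
```

```text
t: 7.05
eef_pos: [0.5066, 0.0289, 0.1552]
eef_rot: [-0.0, 0.0, 1.0, 0.0]
ft_force: [3.1, 1.3, 0.1]
finger_gap: 0.0
t: 7.68
eef_pos: [0.4833, -0.0125, 0.1551]
eef_rot: [-0.0, 0.0, 1.0, 0.0]
ft_force: [-0.0, 3.9, 0.8]
finger_gap: -0.0002
t: 8.3
eef_pos: [0.4915, -0.0595, 0.155]
eef_rot: [-0.001, 0.0, 1.0, -0.0]
ft_force: [-4.3, 0.9, 0.2]
finger_gap: -0.0
```

```bash
python3 -m handwheel '[[[0,0,0],[-0.0054,-0.008,0],-1],[[0,0,0],[-0.0118,-0.0151,0],-1],[[0,0,0],[-0.0192,-0.0213,0],-1],[[0,0,0],[-0.0274,-0.0264,0],-1],[[0,0,0],[-0.0362,-0.0303,0],-1]]'
python3 - <<'E'
from h import *
import pickle
d=pickle.load(open("d.pkl","rb"))["scene"]
s=cams.grab_frame("scene")
f=lambda i:cv2.resize(i["color"][165:245,260:360,::-1],None,fx=5,fy=5,interpolation=cv2.INTER_CUBIC)
cv2.imwrite("pics/s3.png",f(s))
print(sensors.sense()["eef_pos"])
E
```

```text
t: 8.93
eef_pos: [0.5288, -0.0893, 0.1552]
eef_rot: [-0.0, 0.0, 1.0, -0.0]
ft_force: [-3.0, -0.3, -0.5]
finger_gap: -0.0001
[ 0.5303068  -0.08980949  0.1553383 ]
```

View pics/s3.png

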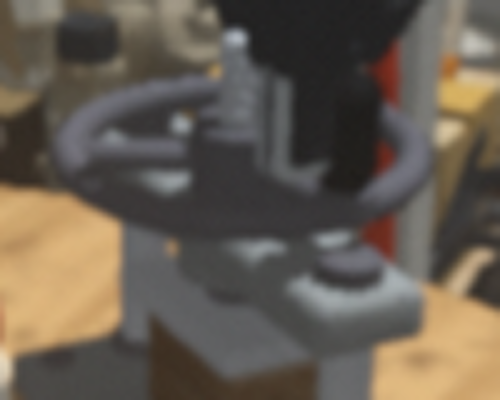

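The handle now spans about (355,78)–(345,190), short of its start place (390,66)–(388,172). I'll compare with a projection of the handle for several angles.

```bash
python3 - <<'E'
from h import *
import pickle
d=pickle.load(open("d.pkl","rb"))["scene"]
Rm=R(d["rotation"]).T; rv=cv2.Rodrigues(Rm)[0]; tv=-Rm@np.array(d["position"])
for th in (-95,-90,-86,-80,-75,-71.6,-68):
    a=np.radians(th); P=np.array([[.5515+.065*np.cos(a),-.0235+.065*np.sin(a),z] for z in(.187,.145)])
    p=cv2.projectPoints(P,rv,tv,d["camera_matrix"],d["dist_coeffs"])[0][:,0]
    print(th,P[0].round(4),((p-[260,165]+.5)*5-.5).round(0).tolist())
E
```

```text
-95 [ 0.5458 -0.0883  0.187 ] [[337.0, 77.0], [332.0, 189.0]]
-90 [ 0.5515 -0.0885  0.187 ] [[351.0, 74.0], [346.0, 187.0]]
-86 [ 0.556  -0.0883  0.187 ] [[361.0, 72.0], [356.0, 184.0]]
-80 [ 0.5628 -0.0875  0.187 ] [[376.0, 68.0], [370.0, 179.0]]
-75 [ 0.5683 -0.0863  0.187 ] [[386.0, 64.0], [381.0, 175.0]]
-71.6 [ 0.572  -0.0852  0.187 ] [[393.0, 61.0], [387.0, 172.0]]
-68 [ 0.5758 -0.0838  0.187 ] [[399.0, 58.0], [394.0, 169.0]]
```

```bash
python3 -m handwheel '[[[0,0,0],[-0.005,-0.002,0],-1],[[0,0,0],[-0.010,-0.003,0],-1],[[0,0,0],[-0.014,-0.003,0],-1],[[0,0,0],[-0.014,-0.003,0],-1],[[0,0,0],[-0.014,-0.003,0],-1]]'
cat > cmp.py <<'E'
from h import *
import pickle,sys
d=pickle.load(open("d.pkl","rb"))["scene"]
s=cams.grab_frame("scene")
f=lambda i:cv2.resize(i["color"][170:220,310:360,::-1],None,fx=8,fy=8,interpolation=cv2.INTER_CUBIC)
cv2.imwrite(f"pics/{sys.argv[1]}.png",np.hstack([f(d),f(s)]))
print(sensors.sense()["eef_pos"])
for r in range(180,196,3):
    print(r,[i["color"][r,332:348].sum(1).tolist() for i in(d,s)])
E
python3 cmp.py c1
```

```text
t: 9.6
eef_pos: [0.543, -0.0918, 0.1556]
eef_rot: [0.001, -0.0, 1.0, -0.0]
ft_force: [-1.2, 0.4, -0.2]
finger_gap: -0.0003
[ 0.54295994 -0.09178546  0.15564499]
180 [[97, 88, 95, 98, 100, 106, 107, 111, 109, 108, 110, 144, 229, 305, 333, 340], [111, 108, 111, 119, 120, 124, 123, 118, 126, 163, 242, 312, 352, 362, 362, 368]]
183 [[119, 89, 91, 85, 90, 94, 95, 89, 90, 93, 92, 129, 217, 307, 346, 382], [110, 111, 106, 100, 98, 100, 104, 101, 100, 127, 210, 307, 355, 364, 378, 416]]
186 [[113, 86, 82, 92, 86, 84, 86, 90, 85, 88, 95, 141, 233, 308, 331, 336], [115, 114, 113, 98, 89, 90, 88, 91, 105, 168, 262, 333, 358, 362, 360, 366]]
189 [[91, 88, 85, 88, 88, 89, 83, 90, 89, 90, 125, 211, 303, 335, 351, 391], [113, 114, 108, 99, 92, 93, 93, 92, 115, 188, 269, 321, 351, 365, 381, 423]]
192 [[88, 89, 85, 88, 89, 88, 86, 85, 85, 87, 103, 165, 252, 317, 367, 434], [114, 110, 104, 94, 94, 92, 95, 94, 124, 216, 310, 350, 345, 345, 390, 468]]
195 [[138, 92, 89, 88, 92, 88, 89, 89, 82, 95, 138, 216, 283, 297, 282, 266], [165, 146, 111, 94, 92, 97, 89, 98, 129, 224, 318, 356, 349, 317, 283, 280]]
```

View pics/c1.png

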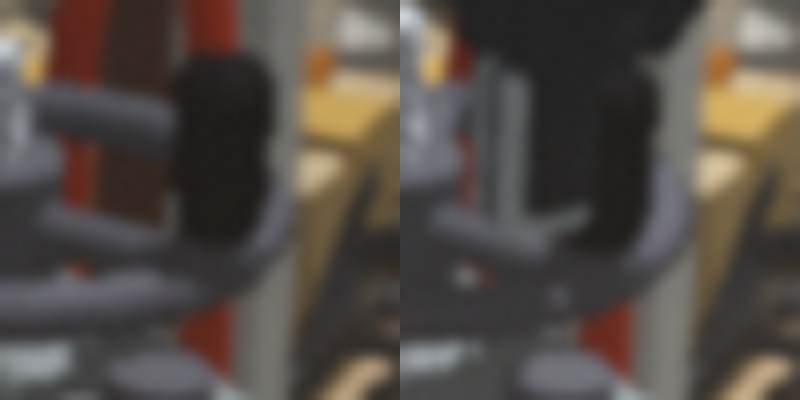

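In the comparison crop (start left, now right), the handle's right edge is about 2.1 px short. That is about 5°, or 5.5 mm. Pushing 4.5 mm more and rechecking numerically.

```bash
python3 -m handwheel '[[[0,0,0],[-0.0025,0,0],-1],[[0,0,0],[-0.0045,0.0005,0],-1],[[0,0,0],[-0.0045,0.0005,0],-1],[[0,0,0],[-0.0045,0.0005,0],-1]]'
python3 cmp.py c2
```

```text
t: 10.15
eef_pos: [0.547, -0.0912, 0.1555]
eef_rot: [0.0, -0.0, 1.0, 0.0]
ft_force: [-2.5, 0.7, 1.8]
finger_gap: -0.0
[ 0.54695917 -0.09126036  0.15544552]
180 [[97, 88, 95, 98, 100, 106, 107, 111, 109, 108, 110, 144, 229, 305, 333, 340], [112, 110, 108, 108, 112, 117, 120, 121, 120, 117, 147, 230, 312, 356, 366, 369]]
183 [[119, 89, 91, 85, 90, 94, 95, 89, 90, 93, 92, 129, 217, 307, 346, 382], [109, 109, 110, 112, 105, 100, 94, 97, 96, 96, 120, 197, 293, 349, 376, 415]]
186 [[113, 86, 82, 92, 86, 84, 86, 90, 85, 88, 95, 141, 233, 308, 331, 336], [116, 110, 113, 112, 105, 91, 90, 88, 89, 92, 127, 232, 327, 360, 362, 364]]
189 [[91, 88, 85, 88, 88, 89, 83, 90, 89, 90, 125, 211, 303, 335, 351, 391], [109, 115, 114, 111, 102, 97, 89, 91, 94, 94, 138, 237, 331, 365, 385, 420]]
192 [[88, 89, 85, 88, 89, 88, 86, 85, 85, 87, 103, 165, 252, 317, 367, 434], [115, 119, 114, 112, 101, 95, 90, 94, 94, 109, 167, 257, 328, 352, 391, 468]]
195 [[138, 92, 89, 88, 92, 88, 89, 89, 82, 95, 138, 216, 283, 297, 282, 266], [182, 196, 186, 141, 106, 94, 92, 96, 95, 121, 198, 295, 336, 313, 273, 279]]
```

About 0.75 px (≈1.8°, 2 mm) remains. A 1.8 mm nudge, then back off to check with a clear view.

```bash
python3 -m handwheel '[[[0,0,0],[-0.001,0,0],-1],[[0,0,0],[-0.0018,0.0005,0],-1],[[0,0,0],[-0.0018,0.0005,0],-1],[[0,0,0],[-0.0018,0.0005,0],-1]]'
python3 -m handwheel '[[[0,0,0],[0.006,0.0,0],-1],[[0,0,0],[0.02,0.0,0],-1],[[0,0,0],[0.02,0,0],-1]]'
python3 cmp.py c3
```

```text
t: 10.7
eef_pos: [0.5487, -0.0908, 0.1554]
eef_rot: [0.0, 0.0, 1.0, 0.0]
ft_force: [-3.2, -0.4, 2.9]
finger_gap: -0.0001
t: 11.08
eef_pos: [0.5282, -0.0906, 0.1553]
eef_rot: [0.0, 0.0, 1.0, 0.0]
ft_force: [-0.4, 0.5, 0.0]
finger_gap: 0.0003
[ 0.52883543 -0.09074767  0.15545106]
180 [[97, 88, 95, 98, 100, 106, 107, 111, 109, 108, 110, 144, 229, 305, 333, 340], [98, 96, 97, 98, 99, 108, 117, 116, 114, 111, 114, 153, 247, 331, 363, 366]]
183 [[119, 89, 91, 85, 90, 94, 95, 89, 90, 93, 92, 129, 217, 307, 346, 382], [117, 84, 89, 89, 92, 94, 92, 92, 93, 92, 91, 137, 234, 329, 373, 416]]
186 [[113, 86, 82, 92, 86, 84, 86, 90, 85, 88, 95, 141, 233, 308, 331, 336], [115, 89, 86, 88, 88, 88, 86, 88, 89, 90, 127, 224, 322, 358, 360, 363]]
189 [[91, 88, 85, 88, 88, 89, 83, 90, 89, 90, 125, 211, 303, 335, 351, 391], [92, 87, 89, 87, 93, 92, 88, 91, 90, 93, 130, 231, 329, 362, 379, 422]]
192 [[88, 89, 85, 88, 89, 88, 86, 85, 85, 87, 103, 165, 252, 317, 367, 434], [93, 87, 93, 90, 90, 89, 92, 91, 90, 95, 119, 198, 297, 351, 397, 468]]
195 [[138, 92, 89, 88, 92, 88, 89, 89, 82, 95, 138, 216, 283, 297, 282, 266], [135, 92, 90, 89, 95, 92, 92, 93, 91, 103, 148, 240, 314, 321, 300, 287]]
```

The handle edges now match the start picture to within about 0.2 px. Retreating up and aside to verify from the top.

```bash
python3 -m handwheel '[[[0,0,0],[0,0,-0.05],-1],[[0,0,0],[0,0,-0.1],-1],[[0,0,0],[0,0,-0.15],-1],[[0,0,0],[0,0,-0.2],-1],[[0,0,0],[0,0,-0.22],-1]]'
python3 -m handwheel '[[[0,0,0],[0.02,0.05,0],-1],[[0,0,0],[0.04,0.1,0],-1],[[0,0,0],[0.06,0.15,0],-1],[[0,0,0],[0.08,0.2,0],-1],[[0,0,0],[0.1,0.25,0],-1]]'
python3 -m handwheel '[[[0,0,0],[0.02,0.05,0],-1],[[0,0,0],[0.04,0.1,0],-1],[[0,0,0],[0.06,0.15,0],-1],[[0,0,0],[0.06,0.15,0],-1],[[0,0,0],[0.06,0.15,0],-1]]'
python3 - <<'E'
from h import *
import pickle
d=pickle.load(open("d.pkl","rb"))
t=cams.grab_frame("top");s=cams.grab_frame("scene")
f=lambda i,c:cv2.resize(i["color"][c[1]:c[3],c[0]:c[2],::-1],None,fx=3.5,fy=3.5,interpolation=cv2.INTER_CUBIC)
c=(225,140,335,220);e=(250,170,360,250)
cv2.imwrite("pics/f.png",np.vstack([np.hstack([f(d["top"],c),f(t,c)]),np.hstack([f(d["scene"],e),f(s,e)])]))
# handle: darkest blob
for n,x,(u0,v0,u1,v1) in [("top",t,(300,155,325,178)),("scene",s,(328,172,348,202))]:
    for i in(d[n],x):
        g=i["color"][v0:v1,u0:u1].sum(2); m=g<130; y,xx=np.nonzero(m); print(n,m.sum(),xx.mean()+u0,y.mean()+v0)
# shift of loose things + whole-image differences on the bench
for n,x,(u0,v0,u1,v1) in [("top",t,(205,232,352,285)),("top-offcut/press",t,(228,195,330,228)),("scene-jar etc",s,(205,215,300,325)),("scene-offcut",s,(285,228,330,260))]:
    o=d[n.split("-")[0]]
    a,b=[cv2.cvtColor(i["color"],cv2.COLOR_RGB2GRAY)[v0:v1,u0:u1].astype(np.float32) for i in(o,x)]
    print(n,cv2.phaseCorrelate(a,b))
E
```

```text
t: 11.75
eef_pos: [0.5303, -0.0911, 0.3789]
eef_rot: [0.003, -0.0, 1.0, -0.001]
ft_force: [-0.2, -1.1, -0.4]
finger_gap: -0.0002
t: 12.38
eef_pos: [0.4286, 0.161, 0.3756]
eef_rot: [0.001, 0.0, 1.0, 0.0]
ft_force: [0.7, 0.4, -0.4]
finger_gap: 0.0003
t: 13.0
eef_pos: [0.369, 0.3094, 0.3754]
eef_rot: [0.0, -0.0, 1.0, 0.0]
ft_force: [0.4, -0.7, -0.9]
finger_gap: 0.0002
top 145 309.92413793103447 169.57241379310344
top 145 309.88275862068963 169.93103448275863
scene 282 335.9078014184397 187.6241134751773
scene 286 335.7867132867133 187.67132867132867
top ((-0.04784372435122464, 0.013557265733204815), 0.9899880507551594)
top-offcut/press ((0.02499857797280214, 0.0023236302028628586), 1.0085321245370087)
scene-jar etc ((-0.009119169567782137, 0.007783140376893982), 0.9756168453229799)
scene-offcut ((1.012226962228425, -0.5644249455646353), 0.5633423308531443)
```

View pics/f.png

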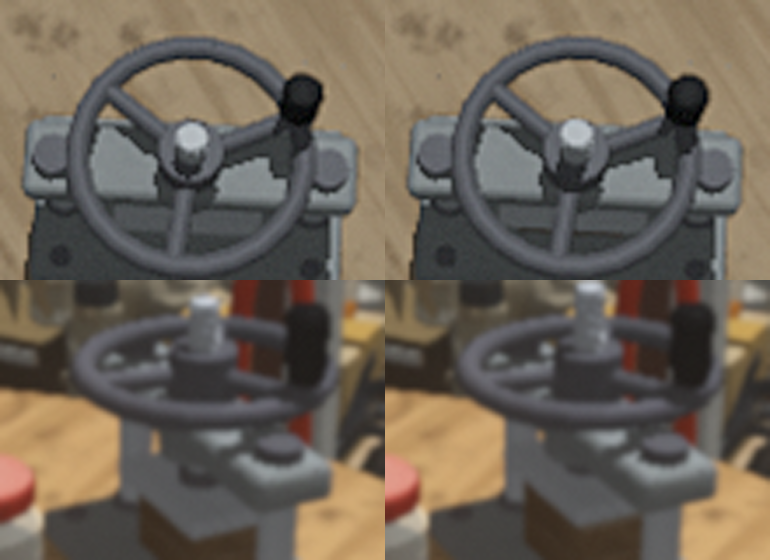

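The handle is back at its start in both views, within 0.4 px (about 0.7 mm, under 1° short). The screw stands higher, and the jar, box and sanding block have not moved. The scene patch over the offcut shifted because the plate has risen; the wood is still in the press.

```bash
python3 -c "
from plant import workorder; print(workorder.finish_job())"
```

```text
the job is handed in; nothing more can be done
None
```

I pushed the wheel's handle one full turn counter-clockwise with the closed fingertips. Push forces at the tool were about 3–5 N and I never gripped the handle. I then lifted the arm clear and handed the job in at about 13 s.

**Handle position:** in the last pictures, from the top and scene cameras, the handle is within 0.4 px of where it began. That is about 0.7 mm, or under 1° short of a full turn. The screw stands higher and the plate has risen.

**Things in front of the press:** the soap box, screw jar and sanding block had not moved (shift under 0.05 px).

**Wood block:** one automatic check disagreed. The patch of scene image over the block came out shifted by about 1 px with weak correlation. I put that down to the plate rising and the light changing on it. The block is still in the press in the picture, but I did not measure its exact position separately.

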